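# Make up the goods train

### The job

Make up the goods train in the wooden tray: look which of its two lanes the engine stands in, and set the green boxcar into the free right-hand half of that same lane, in line with the engine and upright on its wheels. The boxcar is the green one at the front right of the layout, beside a red one; set it down gently and leave the engine and the blue gondola where they stand.

Things in the scene. Friction and masses are not known exactly. Their poses are not given: they have to be found in the camera images.
- boxcar_green: green model boxcar, 169 x 38 x 54 high (body 146 x 32, from 11 to 47 above the wheels' underside; roof to 52), loose on the table at the front right beside a red one of the same shape, either may be the left one; centres 130 or more apart. Origin: centre of the wheels' underside; x along its length, z up; either end may lead. Wheels do not turn. Grasp across the sides; 0.1 kg.
- loco: dark red switcher engine, 175 x 30 x 53, with a tall cab with a light roof at one end and a lower hood; stands in the left (+y) half of one of the tray's two lanes, which one varies. Origin: centre of the underside of the wheels; x along its length, z up.
- gondola: blue open gondola car, 181 x 37 x 31, in the left (+y) half of the tray's other lane. Origin: centre of the underside; x along its length, z up.
- tray: wooden tray, grey felt floor, fixed, 150 (x) x 410 (y) x 16 high, its x away from the robot, turned up to 0.15 rad. Two lanes along y, 60 wide, 390 long, centre lines at x = -35 and +35; walls and divider 10 thick, tops at z = 16; floor at z = 4. Origin: centre of underside. Engine and gondola stand near y = +100; each lane's free half is y = -195 to +10, middle at -90.

How it is judged:
At the end, for the whole second after the job is handed in: Green boxcar at rest, wheels down on the floor of the engine's lane (16 mm of its centre line, 37 mm of the middle of the free half, 5 mm in height), tilt under 0.12 rad, in line to 0.18 rad; engine and gondola within 25 mm of where they stood (((x of loco in the frame of tray between -0.065 and -0.005 m and x of boxcar_green in the frame of tray between -0.051 and -0.019 m) or (x of loco in the frame of tray between 0.005 and 0.065 m and x of boxcar_green in the frame of tray between 0.019 and 0.051 m)) and y of boxcar_green in the frame of tray between -0.127 and -0.053 m and z of boxcar_green in the frame of tray between -0.001 and 0.009 m and angle between boxcar_green's own z axis and vertical below 0.12 rad and angle between the x axis of boxcar_green and the y axis of tray, either way round below 0.18 rad and linear speed of boxcar_green below 0.02 m/s and distance of each of loco, gondola from where it was at the start of the episode below 0.025 m); the robot touches nothing.
It fails at once if the green boxcar is dropped or thrown (it falls free at more than 0.6 m/s) (contact force between the fingers and boxcar_green below 0.05 N and linear speed of boxcar_green above 0.6 m/s).
It fails at once if the engine is shoved more than 25 mm or tipped (distance of loco from where it was at the start of the episode above 0.025 m or angle between loco's own z axis and vertical above 0.3 rad).
It fails at once if the gondola is shoved more than 25 mm or tipped (distance of gondola from where it was at the start of the episode above 0.025 m or angle between gondola's own z axis and vertical above 0.3 rad).
It also fails if it takes over 32 s, if anything falls off the work surface, if the arm or the gripper's body presses on something with over 40 N, if the wrist force passes 120 N, or if a joint passes its speed limit or range.

### The arm

A 6-joint arm with a two-finger parallel gripper is mounted at the origin on a cart in front of the work surface, level with it; the furniture and walls round the work are solid. World frame = base frame: x ahead of the robot, y to its left, z up, the work surface at z = 0. Lengths are in m, angles in rad, forces in N, time in s.
With the tool pointing down it reaches from about 0.35 to 0.775 m from the base axis. Payload 7.3 kg.
Tool frame: the origin (TCP) lies at the centre of the arm's flange, where the gripper is bolted on; the fingertips stand 178 mm ahead of it and the grasp point (between the pads) lies 159 mm ahead of it; z points along the fingers, y is the line along which they close (so a half turn about z gives the same grasp; the last joint's range is limited). The gripper opens to 92 mm and grips with 3 to 60 N. Pads are 19 mm wide; open, the fingers measure 130 mm over their backs; the gripper's body (75 mm by 190 mm) begins 47 mm behind the grasp point.
Start: joints at [0.996, 0.342, 1.524, -0, 1.275, -0.146], TCP at [0.218, 0.477, 0.405] pointing down, gripper open.
Joint ranges: [-2.53, 2.53], [-0.77, 2.02], [0.04, 2.7], [-1, 4.14], [0.28, 2.66], [-3.11, 3.11]. Speed limits (rad/s): [2.57, 2.57, 3.14, 3.14, 3.14, 3.14].

### API

Orientations are given as [roll, pitch, yaw] about the fixed x, y, z axes, in that order (R = Rz(yaw) Ry(pitch) Rx(roll)).
In Python, from cell import robot gives the robot as it stands.
- The arm moves only by the tool advance, called after "Request:" as name(argument=value, ...), one argument or row to a line, values as JSON. Schema: {"type":"object","properties":{"motion":{"type":"string"},"aperture":{"type":"number"},"grip_n":{"type":"number"},"only":{"type":"string"},"quiet":{"type":"boolean"},"lines":{"type":"string"}},"required":["motion"],"additionalProperties":false}. motion is a string of 1 to 8 rows, one to a line, with the numbers parted by commas; each row has 6 numbers: dx, dy, dz in m, then a rotation vector rx, ry, rz in rad; each row shifts and turns the commanded pose from where the row before left it, along the tool's axes as they then stand; what a row does not reach is not made up. A row lasts 1/12 s, in which the tool goes at most 0.0417 m and 0.125 rad, less where a joint would pass 70% of its speed; a pose out of reach is approached as far as the arm can. aperture is the finger opening in m, set as the call begins (left out keeps the last). The fingers move at their own pace and stop on an object; grip_n is the grip in N (left out, the last holds). Time passes only in rows, so rows that do not move let the fingers close. The tool returns the time, the measured TCP pose, the force, the opening and the grip force at its end. only (a regular expression) keeps the lines of the reply that match it, lines (a string "A,B") keeps lines A to B, and quiet returns only ok. Input that does not fit is refused with a message, and nothing moves.
- robot.observe(): the state, without advancing time (a new reading comes with each control period).
- robot.read_camera(name): name is "scene" or "side" or "wrist"; returns a dict with "image" (420x560x3 uint8, red, green, blue), "fx", "fy", "cx", "cy" (pixels), "pose" (4x4, takes a point from camera to world coordinates). Camera axes: x right, y down, z forward; pixel columns grow to the right and rows downward; lengths in m; the calibration is good to about 2 mm. A picture is of the moment at which its call begins. There is no depth.
- robot.hand_in(): hands the job in; it is judged then, once.
The state is a dict: "time": time; "qpos": joint angles; "qvel": joint speeds; "joint_efforts": joint torques, N m; "tool_pos": TCP position; "tool_rot": TCP orientation; "contact_force": force on the tool from outside, world axes, zero at the start; "torque": the same for the moment, N m; "opening": finger opening in m; "grip_force": force on a finger pad.
Only numpy, scipy, OpenCV 4.12 (cv2) and the standard library are available. Lean on these libraries where they do the work, as an engineer would, in place of code of your own. Each camera call takes 0.05 s, during which the arm holds its last target. There are 200 camera calls.

## Working session

There is one attempt and no reset: what is moved stays moved. The work goes in short steps, Python scripts to look and compute and a tool call to move; the robot and the scene stay as the last step left them, time stands still between calls to the robot, and variables do not carry over. Pictures are saved under pics/ and viewed, at most 10 in all, crops included, and the job is handed in when it is done.

```bash
ls; mkdir -p pics
```

Create h.py:
```python
import numpy as np, cv2
from cell import robot
def snap(n,f):
    c=robot.read_camera(n); cv2.imwrite(f'pics/{f}.png',c['image'][:,:,::-1])
    np.savez(f'pics/{f}.npz',**c); return c
def ray(f,u,v):
    c=np.load(f'pics/{f}.npz'); P=c['pose']
    d=P[:3,:3]@[(u-c['cx'])/c['fx'],(v-c['cy'])/c['fy'],1]
    return P[:3,3],d/np.linalg.norm(d)
def atz(f,u,v,z):
    o,d=ray(f,u,v); return o+d*(z-o[2])/d[2]
def tri(*obs):
    A=np.zeros((3,3));b=np.zeros(3)
    for o in obs:
        p,d=ray(*o);M=np.eye(3)-np.outer(d,d);A+=M;b+=M@p
    x=np.linalg.solve(A,b)
    r=[np.linalg.norm(np.cross(x-ray(*o)[0],ray(*o)[1])) for o in obs]
    return x.round(4),np.round(r,4)
def proj(f,X):
    c=np.load(f'pics/{f}.npz');P=c['pose'];q=P[:3,:3].T@(np.array(X)-P[:3,3])
    return q[0]/q[2]*c['fx']+c['cx'],q[1]/q[2]*c['fy']+c['cy']
```

Run:
```python
from h import *
a=snap('scene','scene0');b=snap('side','side0')
for c in(a,b):print(c['pose'].round(3),c['fx'])
s=robot.observe();print(s['tool_pos'],s['tool_rot'])
```

```text
cell.py
pics
[[-0.937  0.251 -0.242  0.913]
 [ 0.348  0.702 -0.621  0.854]
 [ 0.014 -0.666 -0.746  1.123]
 [ 0.     0.     0.     1.   ]] 511.5997882828692
[[-0.03   0.778 -0.627  1.244]
 [ 0.999  0.015 -0.028 -0.019]
 [-0.013 -0.628 -0.778  0.878]
 [ 0.     0.     0.     1.   ]] 453.76458801404357
[0.21821382 0.47737334 0.40413225] [-3.14025772e+00 -1.67655099e-04  2.71277465e+00]
```

View pics/scene0.png

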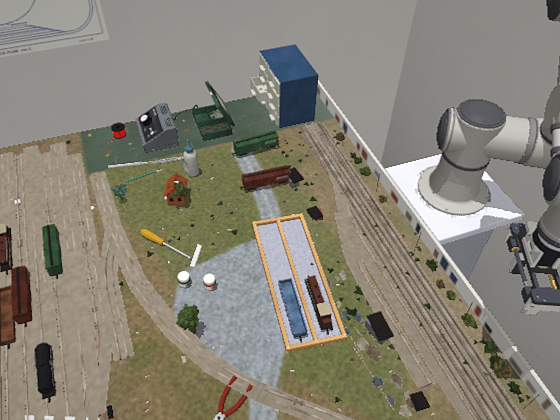

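View pics/side0.png

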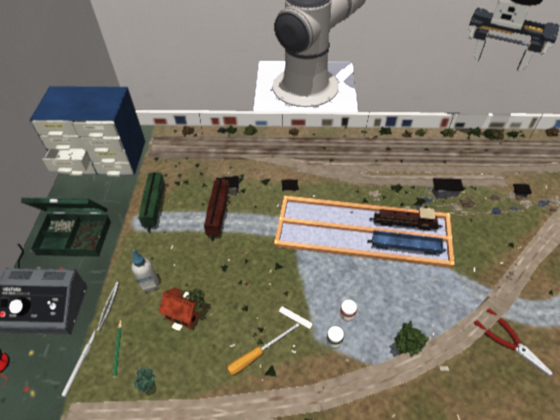

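The engine is in the near (robot-side) lane: scene (318,302), side (407,217). The green boxcar is at scene (255,143) and side (152,200), with the red one at scene (268,178) and side (217,206). I'll enlarge these for measuring.

Run:
```python
import cv2,numpy as np
a=cv2.imread('pics/scene0.png');b=cv2.imread('pics/side0.png')
r=lambda i,x,y,w,h,k:cv2.resize(i[y:y+h,x:x+w],None,fx=k,fy=k,interpolation=cv2.INTER_CUBIC)
# A: scene car (x8) 225..290,125..165 ; side car (x8) 125..185,165..235
A=r(a,225,120,60,45,8);B=r(b,130,165,40,70,8)
m=np.zeros((560,800,3),np.uint8);m[:360,:480]=A;m[:560,480:800]=B;cv2.imwrite('pics/c1.png',m)
# tray: scene x4 245..350,205..355 ; side x4 270..460,190..270
A=r(a,245,205,105,150,3.5);B=r(b,270,190,190,80,4)
m=np.zeros((600,800,3),np.uint8);m[:525,:A.shape[1]]=A;cv2.imwrite('pics/c2.png',m[:525,:368]);
cv2.imwrite('pics/c3.png',B)
```

```text
(no output)
```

View pics/c1.png

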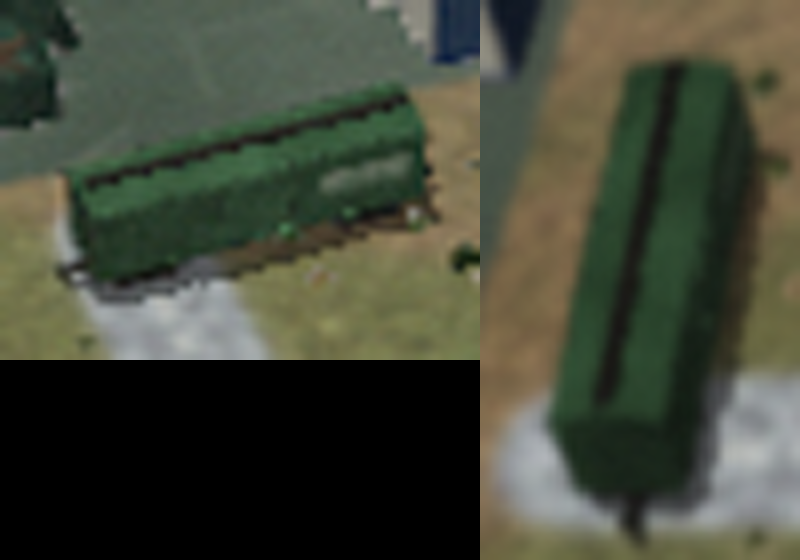

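View pics/c2.png

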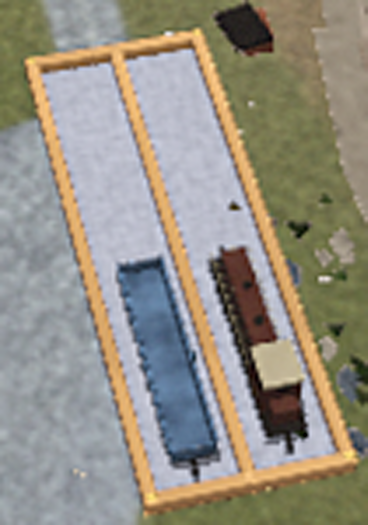

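View pics/c3.png

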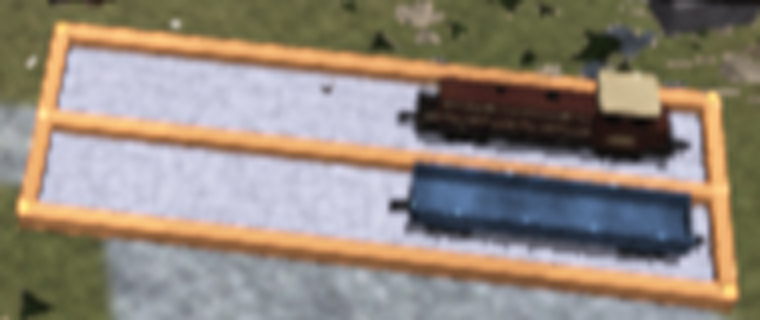

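Crop readings. Roof walk ends: scene (88,185) and (407,98), side (198,65) and (125,400). The tray's outer top corners are also clear in both views. Triangulating.

Run:
```python
from h import *
S=lambda x,y,k,X,Y:('scene0',(X+.5)/k-.5+x,(Y+.5)/k-.5+y)
D=lambda x,y,k,X,Y:('side0',(X+.5)/k-.5+x,(Y+.5)/k-.5+y)
far=tri(S(225,120,8,88,185),D(130,165,8,125,400));near=tri(S(225,120,8,407,98),D(130,165,8,198,65))
print(far,near);v=far[0]-near[0];print('car mid',(far[0]+near[0])/2,'yaw',np.arctan2(v[1],v[0]),'len',np.linalg.norm(v))
s=[(200,32),(355,463),(147,508),(28,60)];d=[(58,27),(715,95),(735,297),(22,218)]
C=[]
for a,b in zip(s,d):
    t=tri(S(245,205,3.5,*a),D(270,190,4,*b));print(t);C.append(t[0])
C=np.array(C);M=np.array([[-.075,-.205],[-.075,.205],[.075,.205],[.075,-.205]])
z=(C[:,0]+1j*C[:,1]);m=M[:,0]+1j*M[:,1];g=np.vdot(m,z-z.mean());yaw=np.angle(g)
print('tray',z.mean(),yaw,abs(g)/np.vdot(m,m).real)
tgt=z.mean()+np.exp(1j*yaw)*(-.035-.09j);print('target',tgt, 'engine dir',yaw+np.pi/2)
```

```text
(array([ 0.58  , -0.3776,  0.0512]), array([0.0003, 0.0003])) (array([ 0.4407, -0.386 ,  0.0506]), array([0.0007, 0.0007]))
car mid [ 0.51035 -0.3818   0.0509 ] yaw 0.06022857570099448 len 0.13955432633924322
(array([ 0.4808, -0.0533,  0.0111]), array([0.0002, 0.0002]))
(array([0.5303, 0.3516, 0.0111]), array([0.0012, 0.0012]))
(array([0.6772, 0.3341, 0.0111]), array([0.0011, 0.0011]))
(array([ 0.6276, -0.0708,  0.0109]), array([0.0021, 0.0021]))
tray (0.578975+0.1404j) -0.12140031222537596 0.9938651871559262
target (0.5333333891799689+0.05530097907876484j) engine dir 1.4493960145695206
```

Request:
advance(
  motion="0,0,0,0,0,-0.122\n0,0,0,0,0,-0.122\n0,0,0,0,0,-0.122\n0,0,0,0,0,-0.123\n-0.02,-0.036,0,0,0,0\n-0.02,-0.036,0,0,0,0\n-0.02,-0.036,0,0,0,0\n-0.02,-0.036,0,0,0,0",
  aperture=0.092,
)

```text
time: 0.77
tool_pos: [0.307, 0.3371, 0.4044]
tool_rot: [-3.141, -0.001, -3.08]
contact_force: [0.0, 0.6, 0.4]
opening: 0.0917
grip_force: 0.0
```

Request:
advance(
  motion="-0.02,-0.036,0,0,0,0\n-0.02,-0.036,0,0,0,0\n-0.02,-0.036,0,0,0,0\n-0.02,-0.036,0,0,0,0\n-0.01,-0.036,0,0,0,0\n-0.01,-0.036,0,0,0,0\n-0.01,-0.036,0,0,0,0\n-0.01,-0.036,0,0,0,0",
)

```text
time: 1.43
tool_pos: [0.444, 0.0564, 0.4045]
tool_rot: [3.141, -0.0, -3.082]
contact_force: [1.6, 1.3, 0.2]
opening: 0.0918
grip_force: 0.0
```

Request:
advance(
  motion="-0.01,-0.036,0,0,0,0\n-0.01,-0.036,0,0,0,0\n-0.01,-0.036,0,0,0,0\n-0.01,-0.036,0,0,0,0\n0,-0.036,0,0,0,0\n0,-0.036,0,0,0,0\n0,-0.036,0,0,0,0\n0,-0.036,0,0,0,0",
)

```text
time: 2.1
tool_pos: [0.5009, -0.2286, 0.4043]
tool_rot: [3.141, -0.001, -3.082]
contact_force: [1.5, 0.9, 0.6]
opening: 0.0917
grip_force: 0.0
```

Request:
advance(
  motion="0,-0.0383,0,0,0,0\n0,-0.0383,0,0,0,0\n0,-0.0383,0,0,0,0\n0,-0.0383,0,0,0,0\n0,0,0.025,0,0,0\n0,0,0.025,0,0,0\n0,0,0.025,0,0,0\n0,0,0,0,0,0",
)

```text
time: 2.77
tool_pos: [0.5092, -0.3792, 0.3236]
tool_rot: [3.133, -0.007, -3.082]
contact_force: [-1.3, 1.0, -1.6]
opening: 0.0916
grip_force: 0.0
```

Run:
```python
from h import *
c=snap('wrist','w1');print(c['pose'].round(3),c['fx'])
s=robot.observe();print(s['tool_pos'],s['tool_rot'])
for X in([.58,-.3776,.051],[.4407,-.386,.051]):print(proj('w1',X))
```

```text
[[-0.06   0.969  0.238  0.442]
 [ 0.998  0.056  0.023 -0.382]
 [ 0.009  0.239 -0.971  0.304]
 [ 0.     0.     0.     1.   ]] 296.5040478893137
[ 0.50981778 -0.37937282  0.32665866] [ 3.13640987 -0.00473558 -3.08160796]
(np.float64(276.9826599352263), np.float64(286.8916173764827))
(np.float64(276.05569546035224), np.float64(133.5682577306511))
```

View pics/w1.png

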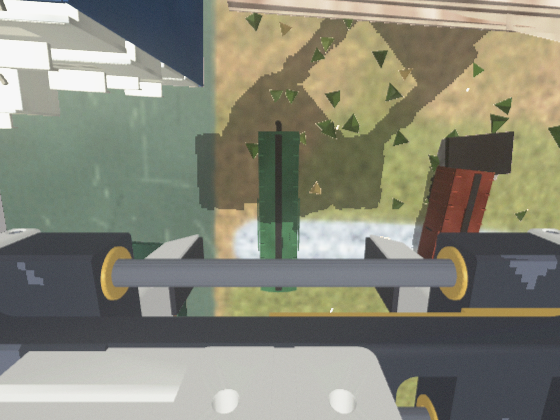

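The green car is centred at column 279, parallel to the image columns and between the open fingers. Its roof ends at row 132, matching the prediction within about 2 mm, and the red car is well clear. Descending.

Request:
advance(
  motion="0,0,0.022,0,0,0\n0,0,0.022,0,0,0\n0,0,0.022,0,0,0\n0,0,0.022,0,0,0\n0,0,0.022,0,0,0\n0,0,0.012,0,0,0\n0,0,0.010,0,0,0\n0,0,0,0,0,0",
  aperture=0.092,
  grip_n=15,
)

```text
time: 3.48
tool_pos: [0.5104, -0.3795, 0.1969]
tool_rot: [3.14, -0.001, -3.081]
contact_force: [-0.6, 1.1, -0.4]
opening: 0.092
grip_force: 0.0
```

Request:
advance(
  motion="0,0,0,0,0,0\n0,0,0,0,0,0\n0,0,0,0,0,0\n0,0,0,0,0,0\n0,0,0,0,0,0\n0,0,0,0,0,0\n0,0,0,0,0,0\n0,0,0,0,0,0",
  aperture=0.02,
  grip_n=15,
)

```text
time: 4.15
tool_pos: [0.5104, -0.3797, 0.1978]
tool_rot: [-3.142, 0.0, -3.081]
contact_force: [-0.2, 0.2, 0.4]
opening: 0.043
grip_force: 0.0
```

Still closing; wait.

Request:
advance(
  motion="0,0,0,0,0,0\n0,0,0,0,0,0\n0,0,0,0,0,0\n0,0,0,0,0,0\n0,0,0,0,0,0\n0,0,0,0,0,0",
  aperture=0.02,
  grip_n=15,
)

```text
time: 4.65
tool_pos: [0.5104, -0.3797, 0.1976]
tool_rot: [3.141, 0.0, -3.081]
contact_force: [-0.8, -0.9, 0.2]
opening: 0.0332
grip_force: 15.0
```

Request:
advance(
  motion="0,0,-0.01,0,0,0\n0,0,-0.025,0,0,0\n0,0,-0.025,0,0,0\n0,0,-0.025,0,0,0\n0,0,-0.025,0,0,0\n0,0,-0.025,0,0,0\n0,0,-0.015,0,0,0\n0,0,0,0,0,0",
)

```text
time: 5.32
tool_pos: [0.5108, -0.38, 0.3527]
tool_rot: [-3.136, 0.006, -3.081]
contact_force: [0.5, -0.5, -0.0]
opening: 0.0335
grip_force: 15.0
```

Request:
advance(
  motion="-0.004,0.03,0,0,0,0\n-0.0045,0.039,0,0,0,0\n-0.0045,0.04,0,0,0,0\n-0.0045,0.04,0,0,0,0\n-0.0045,0.04,0,0,0,0\n-0.0045,0.04,0,0,0,0\n-0.0045,0.04,0,0,0,0\n-0.0045,0.04,0,0,0,0",
)

```text
time: 5.98
tool_pos: [0.5266, -0.0672, 0.3469]
tool_rot: [3.141, -0.001, -3.082]
contact_force: [1.9, 0.4, -1.2]
opening: 0.0338
grip_force: 15.0
```

Request:
advance(
  motion="-0.0045,0.04,0,0,0,0\n-0.0045,0.04,0,0,0,0\n-0.004,0.03,0,0,0,0\n0,0.014,0,0,0,0\n0,0,0,0,0,0.1\n0,0,0,0,0,0.125\n0,0,0,0,0,0.125\n0,0,0,0,0,0.125",
)

```text
time: 6.65
tool_pos: [0.5323, 0.0558, 0.3468]
tool_rot: [-3.141, -0.002, 2.721]
contact_force: [0.7, 0.0, -0.4]
opening: 0.0333
grip_force: 15.0
```

Request:
advance(
  motion="0,0,0,0,0,0.125\n0,0,0,0,0,0.125\n0,0,0,0,0,0.125\n0,0,0,0,0,0.125\n0,0,0,0,0,0.125\n0,0,0,0,0,0.125\n0,0,0,0,0,0.125\n0,0,0,0,0,0.125",
)

```text
time: 7.32
tool_pos: [0.5324, 0.0554, 0.3468]
tool_rot: [-3.14, -0.0, 1.721]
contact_force: [0.0, -0.8, -1.3]
opening: 0.0338
grip_force: 15.0
```

Request:
advance(
  motion="0,0,0,0,0,0.125\n0,0,0,0,0,0.125\n0,0,0,0,0,0.028\n0,0,0,0,0,0\n0,0,0,0,0,0",
)

```text
time: 7.73
tool_pos: [0.5325, 0.0554, 0.3471]
tool_rot: [-3.14, 0.0, 1.45]
contact_force: [-0.4, 0.1, -0.7]
opening: 0.0338
grip_force: 15.0
```

Run:
```python
from h import *
snap('wrist','w2');snap('side','side2');snap('scene','scene2')
s=robot.observe();print(s['tool_pos'],s['tool_rot'])
```

```text
[0.53262585 0.0554447  0.34744903] [-3.14110063e+00 -2.08892166e-05  1.44974656e+00]
```

View pics/w2.png

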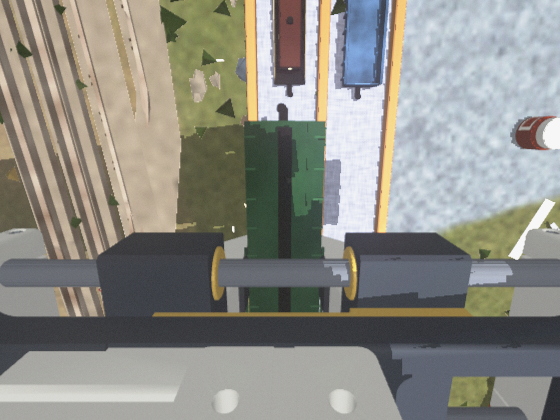

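The car hangs aligned with the lane, engine nose ahead at column 289, coupler at column 283. Wall edges near row 40 are: near wall 246–256, divider 319–328, far wall 394–404. Checking lane position from these.

Run:
```python
from h import *
y=-.1214;c=np.array([.579,.1404]);R=np.array([[np.cos(y),-np.sin(y)],[np.sin(y),np.cos(y)]])
for u,v in[(246,40),(256,40),(319,40),(328,40),(394,40),(404,40),(289,90)]:
    for z in(.016,) if v==40 else(.02,): print(u,v,(R.T@(atz('w2',u,v,z)[:2]-c)).round(4))
s=robot.observe()['tool_pos'];print('tcp in tray',R.T@(s[:2]-c))
# car roof front edge in hand, z = tcp-159+(.052-.038)
for u,v in[(245,122),(326,122),(284,122)]:print((R.T@(atz('w2',u,v,s[2]-.145)[:2]-c)).round(4))
b=cv2.imread('pics/side2.png')[130:280,240:460];cv2.imwrite('pics/c4.png',cv2.resize(b,None,fx=3.5,fy=3.5,interpolation=cv2.INTER_CUBIC))
```

```text
246 40 [-0.0734  0.0626]
256 40 [-0.0639  0.0626]
319 40 [-0.0044  0.0627]
328 40 [0.0041 0.0627]
394 40 [0.0664 0.0628]
404 40 [0.0759 0.0628]
289 90 [-0.0325  0.0179]
tcp in tray [-0.03574458 -0.08994604]
[-0.053  -0.0185]
[-0.0204 -0.0185]
[-0.0373 -0.0185]
```

Lane and car agree to about 1–2 mm. Lower to a few mm above the floor, then feel down.

Request:
advance(
  motion="0,0.001,0.02,0,0,0\n0,0,0.025,0,0,0\n0,0,0.025,0,0,0\n0,0,0.025,0,0,0\n0,0,0.02,0,0,0\n0,0,0.015,0,0,0\n0,0,0.01,0,0,0\n0,0,0,0,0,0",
)

```text
time: 8.55
tool_pos: [0.5331, 0.0553, 0.2058]
tool_rot: [-3.138, 0.0, 1.449]
contact_force: [-0.2, -0.3, -1.1]
opening: 0.0334
grip_force: 15.0
```

Request:
advance(
  motion="0,0,0.001,0,0,0\n0,0,0.001,0,0,0\n0,0,0.001,0,0,0\n0,0,0,0,0,0\n0,0,0,0,0,0",
)

```text
time: 8.97
tool_pos: [0.5339, 0.0553, 0.2054]
tool_rot: [3.14, -0.0, 1.449]
contact_force: [0.2, -0.3, -0.7]
opening: 0.0336
grip_force: 15.0
```

Request:
advance(
  motion="0,0,0.001,0,0,0\n0,0,0.001,0,0,0\n0,0,0,0,0,0\n0,0,0,0,0,0",
)

```text
time: 9.3
tool_pos: [0.5337, 0.0553, 0.2027]
tool_rot: [-3.141, -0.0, 1.449]
contact_force: [0.0, 0.6, -0.2]
opening: 0.0338
grip_force: 15.0
```

Request:
advance(
  motion="0,0,0.001,0,0,0\n0,0,0,0,0,0\n0,0,0,0,0,0",
)

```text
time: 9.55
tool_pos: [0.5337, 0.0553, 0.2017]
tool_rot: [-3.142, -0.0, 1.449]
contact_force: [0.5, -0.7, -0.9]
opening: 0.0337
grip_force: 15.0
```

Request:
advance(
  motion="0,0,0.001,0,0,0\n0,0,0,0,0,0\n0,0,0,0,0,0",
)

```text
time: 9.8
tool_pos: [0.5337, 0.0554, 0.2013]
tool_rot: [3.141, -0.0, 1.449]
contact_force: [-2.7, -0.1, 4.9]
opening: 0.0336
grip_force: 15.0
```

Request:
advance(
  motion="0,0,0,0,0,0\n0,0,0,0,0,0",
)

```text
time: 9.97
tool_pos: [0.5337, 0.0553, 0.2013]
tool_rot: [3.141, -0.0, 1.449]
contact_force: [-2.1, -0.7, 6.4]
opening: 0.0334
grip_force: 15.0
```

Run:
```python
from h import *
snap('side','side3')
b=cv2.imread('pics/side3.png')[150:280,260:460];cv2.imwrite('pics/c5.png',cv2.resize(b,None,fx=4,fy=4,interpolation=cv2.INTER_CUBIC))
```

```text
(no output)
```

View pics/c5.png

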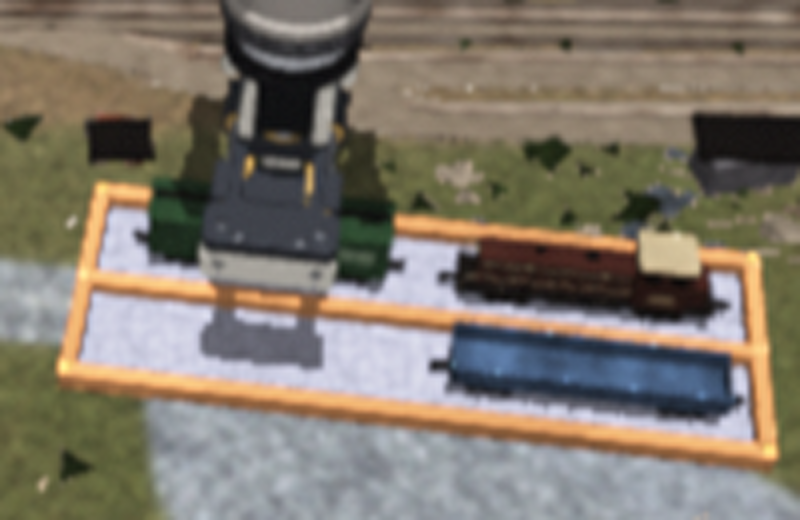

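The car (crop 150–395, row 230) is down in the near lane with 6 N contact at the expected height, in line with the untouched engine (460–725). Releasing.

Request:
advance(
  motion="0,0,0,0,0,0\n0,0,0,0,0,0\n0,0,0,0,0,0\n0,0,0,0,0,0\n0,0,0,0,0,0\n0,0,0,0,0,0\n0,0,0,0,0,0\n0,0,0,0,0,0",
  aperture=0.075,
)

```text
time: 10.68
tool_pos: [0.5337, 0.0553, 0.2007]
tool_rot: [-3.142, -0.0, 1.449]
contact_force: [0.0, 0.6, -0.1]
opening: 0.0745
grip_force: 0.0
```

Request:
advance(
  motion="0,0,-0.01,0,0,0\n0,0,-0.02,0,0,0\n0,0,-0.03,0,0,0\n0,0,-0.03,0,0,0\n0,0,-0.03,0,0,0\n0,0,-0.03,0,0,0\n0,0,0,0,0,0\n0,0,0,0,0,0",
)

```text
time: 11.35
tool_pos: [0.5338, 0.0554, 0.3532]
tool_rot: [3.137, -0.001, 1.449]
contact_force: [-0.9, -0.1, -0.6]
opening: 0.075
grip_force: 0.0
```

Run:
```python
from h import *
snap('wrist','w4')
```

```text
(no output)
```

View pics/w4.png

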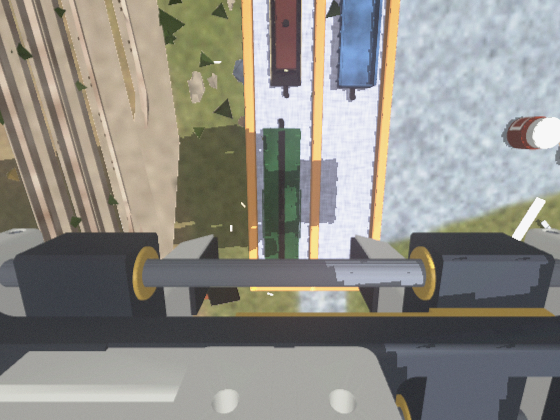

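The car stands upright in the middle of the engine's lane (columns 264–300, between walls at 257 and 313). The engine and gondola are undisturbed and the gripper is clear. Handing in.

```bash
python3 -c "
from cell import robot
print(robot.hand_in())"
```

```text
the job is handed in; nothing more can be done
None
```

The green boxcar is upright and in line with the engine in the free right-hand half of its lane (the one nearer the robot), the engine and gondola look undisturbed in the last picture, and the job was handed in at about 11.4 s; no verdict was returned.

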